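# Set the plunge router's depth rod and hold it for locking

### The job

The plunge router stands on the bench plunged to zero, its depth rod resting on the turret stop. Swing the rod's lock lever fully open (a quarter turn), then draw the rod straight up through its bracket, in line with its bore so that it does not cock and bind, until its foot stands 30 mm clear of the turret stop (within 4 mm), and finish still holding it there, gripped, so that I can close the lock. Do not force the rod or pull it right out, do not shift or tip the router, and leave everything else on the bench alone.

Things in the scene. Friction and masses are not known exactly. Their poses are not given: they have to be found in the camera images.
- router: cordless plunge router, 4 kg, loose, upright. Origin: centre of its base on the bench; +x points from motor to depth rod. Base 170 mm diameter; motor 94 mm diameter, top at 200 mm; a hand knob each side reaches 140 mm along +y and -y, 90 mm up; battery behind to x = -114 mm. The rod stands at (74, 0) mm, 27 mm clear of the motor wall; its bracket spans z 60 to 116 mm, y -29 to 15 mm
- depth_rod: steel rod, 12 mm diameter, 168 mm long, 0.15 kg, loose and upright in the bracket's 13 mm bore (28 to 84 mm above the turret stop). Black cap on top, 18 mm diameter, 18 mm high: grip it here from above, fingers closing along the router's y. Origin: centre of its foot; z up the rod. Lock open, it slides freely and drops back if let go; lock closed, the cam drags on it
- rod_tip (a point): centre of the depth rod's foot
- rod_cap (a point): middle of the rod's cap on the rod's axis, 159 mm above its foot, 191 mm above the bench at the start
- turret_stop (a point): top centre of the brass turret screw under the depth rod, 32 mm above the bench, fixed to the router; axes as the router's. Two taller screws of the turret stand beside it at +y
- lock_lever (a joint): angle of the lock lever about an upright pivot at (74, -19) mm in the router's frame, rad. 0 = closed (arm points along the router's +x), grows clockwise seen from above, 1.6 = fully open at its end stop (arm along -y). At the start 0 to 0.25. A push of about 2 N on the tab moves it; it stays where it is left
- lever_pivot (a point): point on the lever's upright pivot axis, 129 mm above the bench; turns with the lever: its x axis points along the arm
- lever_tab (a point): upper part of the lever's upright black thumb tab, 52 mm out from the pivot along the arm, 129 mm above the bench. The tab is 16 mm along the arm and 9 mm across it and stands from 86 to 140 mm above the bench; only the rod's cap and the motor reach higher beside it (200 mm)
- sander: random-orbit sander, bystander: 125 mm round pad, 150 mm tall, dust box on one side; origin under the pad's centre
- spanner: open-ended collet spanner lying flat, 160 mm long, bystander
- glue: glue bottle, 60 mm diameter, 170 mm tall, bystander; origin under its centre
- square: combination square lying flat, 300 mm blade, bystander
- leg: mortised oak leg blank, 46 x 380 x 46 mm, lying across the far side of the bench, bystander
- handscrew: wooden handscrew clamp lying flat, jaws 200 mm long, 42 mm high, bystander
- tape: roll of paper tape lying flat, 104 mm diameter, 25 mm high, bystander
- pencil: carpenter's pencil, 165 mm long, 8 mm thick, lying on the far half of the bench, bystander

How it is judged:
On the way, in this order (a step that is already met when the one before it is completed fails the run):
1. the lock lever is swung open with the rod still down on the stop (value of joint lock_lever above 1.25 rad and z of rod_tip in the frame of turret_stop below 0.008 m), for 0.2 s.
2. the rod is drawn 26 to 34 mm off the turret stop (z of rod_tip in the frame of turret_stop between 0.026 and 0.034 m), for 0.2 s.
At the end, for the whole second after the job is handed in: The rod is held still by the fingers (at least 1 N) with its foot 26 to 34 mm above the turret stop, in line with it within 4 mm and 0.03 rad, lock lever open (above 1.25 rad), router flat on the bench within 12 mm of where it stood (all of step 2 and horizontal distance between rod_tip and turret_stop below 0.004 m and angle between the z axis of depth_rod and the z axis of router, either way round below 0.03 rad and contact force between the fingers and depth_rod above 1 N and linear speed of depth_rod below 0.01 m/s and value of joint lock_lever above 1.25 rad and angle between router's own z axis and vertical below 0.03 rad and height (world z) of router below 0.004 m and distance of router from where it was at the start of the episode below 0.012 m); the arm keeps its last pose, push and grip.
It fails at once if with the lock open, the rod is forced against its bore or stop (over 60 N) (value of joint lock_lever above 0.8 rad and contact force between depth_rod and router above 60 N).
It fails at once if the rod is cocked in its bore (over 0.03 rad) while it is drawn, or pulled right out ((z of rod_tip in the frame of turret_stop above 0.005 m and angle between the z axis of depth_rod and the z axis of router, either way round above 0.03 rad) or z of rod_tip in the frame of turret_stop above 0.08 m).
It fails at once if the rod is raised with the lock still closed (value of joint lock_lever below 0.8 rad and z of rod_tip in the frame of turret_stop above 0.012 m).
It fails at once if the router is dragged or tipped (distance of router from where it was at the start of the episode above 0.012 m or angle between router's own z axis and vertical above 0.08 rad).
It fails at once if another thing on the bench is knocked away (distance of any of sander, spanner, glue, square, leg, handscrew, tape, pencil from where it was at the start of the episode above 0.02 m).
It also fails if it takes over 48 s, if anything falls off the work surface, if the arm or the gripper's body presses on something with over 40 N, if the wrist force passes 120 N, or if a joint passes its speed limit or range.

### The arm

A 7-joint arm with a two-finger parallel gripper is mounted at the origin on the work surface. World frame = base frame: x ahead of the robot, y to its left, z up, the work surface at z = 0. Lengths are in m, angles in rad, forces in N, time in s.
With the tool pointing down it reaches from about 0.425 to 0.925 m from the base axis. Payload 6.8 kg.
Tool frame: the origin (TCP) lies where the fingers leave the gripper's body, on its centre line; the fingertips stand 73 mm ahead of it and the grasp point (between the pads) lies 54 mm ahead of it; z points along the fingers, y is the line along which they close (so a half turn about z gives the same grasp; the last joint's range is limited). The gripper opens to 85 mm and grips with 20 to 120 N. Pads are 22 mm wide; open, the fingers measure 114 mm over their backs; the gripper's body (76 mm by 85 mm) begins 54 mm behind the grasp point. The pads swing forward as they close: fully open they stand 13 mm farther back than shut.
Start: joints at [1.078, 0.477, 0.022, 1.555, -0.011, 1.109, -0.083], TCP at [0.253, -0.626, 0.304] pointing down, gripper open.
Joint ranges: [-2.96, 2.96], [-0.34, 2.1], [-1.41, 1.46], [0.24, 2.44], [-1.37, 4.51], [0.17, 1.92], [-2.96, 2.96]. Speed limits (rad/s): [2.39, 2.39, 3.14, 3.14, 3.14, 3.14, 3.14].

### API

Orientations are given as a rotation vector (axis times angle).
In Python, from bench import r, grab_frame, camera_info gives the robot as it stands (r), with the cameras as plain functions.
- The arm moves only by the tool step_hand, called after "Emit:" by a JSON object that holds its "api" and its "payload", one argument or row to a line. Schema: {"type":"object","properties":{"plan":{"type":"array","items":{"type":"array","items":{"type":"array","items":{"type":"number"},"minItems":6,"maxItems":6},"minItems":1,"maxItems":5},"minItems":1,"maxItems":1},"jaw":{"type":"number"},"squeeze":{"type":"number"},"only":{"type":"string"},"quiet":{"type":"boolean"},"lines":{"type":"string"}},"required":["plan"],"additionalProperties":false}. plan is a list that holds a single list of rows (three levels of brackets), with 1 to 5 rows, each of 6 numbers: dx, dy, dz in parts of the range, where 1.0 means 1 m, then a rotation vector rx, ry, rz in shares of 4 rad (1.0 is 4 rad); each row is the pose to reach, as a shift and turn from the pose commanded when the call began, along the tool's axes at that moment; what a row does not reach only later rows make up. A row lasts 1/10 s, in which the tool goes at most 0.05 m and 0.15 rad, less where a joint would pass 70% of its speed; a pose out of reach is approached as far as the arm can. jaw is the finger opening in m, set as the call begins (left out keeps the last). The fingers move at their own pace and stop on an object; squeeze is the grip in N (left out, the last holds). Time passes only in rows, so rows that do not move let the fingers close. The tool returns the time, the measured TCP pose, the force, the opening and the grip force at its end. only (a regular expression) keeps the lines of the reply that match it, lines (a string "A,B") keeps lines A to B, and quiet returns only ok. Input that does not fit is refused with a message, and nothing moves.
- r.get_obs(): the state, without advancing time (a new reading comes with each control period).
- grab_frame(name): name is "side" or "top" or "wrist"; returns (picture, depth): 384x512x3 uint8, blue, green, red; 384x512 float32, m along the optical axis (not along the pixel's ray), 0 where there is no reading.
- camera_info(name): a dict with "camera_matrix" (3x3 intrinsics, pixels), "R" (3x3) and "t" (3): a world point X has camera coordinates R X + t. Camera axes: x right, y down, z forward; pixel columns grow to the right and rows downward; lengths in m; the calibration is good to about 2 mm. A picture is of the moment at which its call begins: read the wrist's pose just before it. camera_info takes no time and is no camera call; for the wrist camera it gives the pose at the moment of the call.
- r.hand_in(): hands the job in; it is judged then, once.
The state is a dict: "clock": time; "joints": joint angles; "qvel": joint speeds; "tau": joint torques, N m; "tcp_pos": TCP position; "orientation": TCP orientation; "contact_force": force on the tool from outside, world axes, zero at the start; "moment": the same for the moment, N m; "grip_width": finger opening in m; "gripper_force": force on a finger pad.
Only numpy, scipy, OpenCV 4.12 (cv2) and the standard library are available. Lean on these libraries where they do the work, as an engineer would, in place of code of your own. Each camera call takes 0.05 s, during which the arm holds its last target. There are 200 camera calls.

## Working session

There is one attempt and no reset: what is moved stays moved. The work goes in short steps, Python scripts to look and compute and a tool call to move; the robot and the scene stay as the last step left them, time stands still between calls to the robot, and variables do not carry over. Pictures are saved under pics/ and viewed, at most 10 in all, crops included, and the job is handed in when it is done.

```bash
ls; mkdir -p pics; cat > h.py <<'E'
import numpy as np,cv2
from bench import r, grab_frame, camera_info
from scipy.spatial.transform import Rotation as Ro
def cloud(n):
    i=camera_info(n); im,d=grab_frame(n)
    K,R,t=[np.array(i[k],float) for k in("camera_matrix","R","t")]
    v,u=np.mgrid[:384,:512]
    c=np.stack([(u-K[0,2])/K[0,0]*d,(v-K[1,2])/K[1,1]*d,d],-1)
    return im,d,(c-t.ravel())@R
E
python3 - <<'E'
from h import *
o=r.get_obs();print(o['clock'],o['tcp_pos'],o['orientation'])
for n in("top","side"):
    im,d,P=cloud(n);cv2.imwrite(f'pics/{n}0.png',im);np.savez(f'/tmp/{n}0.npz',im=im,d=d,P=P)
    i=camera_info(n);print(n,-np.array(i['R']).T@np.array(i['t']).ravel(),i['camera_matrix'])
E
```

```text
bench.py
pics
0.0 [ 0.2531961  -0.62521192  0.30293029] [-3.08188991e+00 -6.00364747e-01  7.32765244e-04]
top [ 0.42614584 -0.0261454   1.5055306 ] [[427.61333918   0.         254.08425016]
 [  0.         427.61333918 194.24663631]
 [  0.           0.           1.        ]]
side [0.33735829 0.80757075 0.98315245] [[407.21765191   0.         254.93243957]
 [  0.         407.21765191 189.1866246 ]
 [  0.           0.           1.        ]]
```

View pics/top0.png

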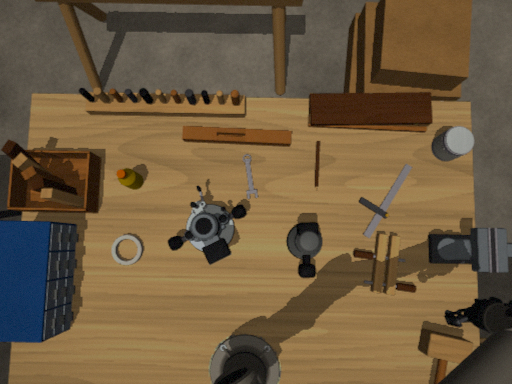

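View pics/side0.png

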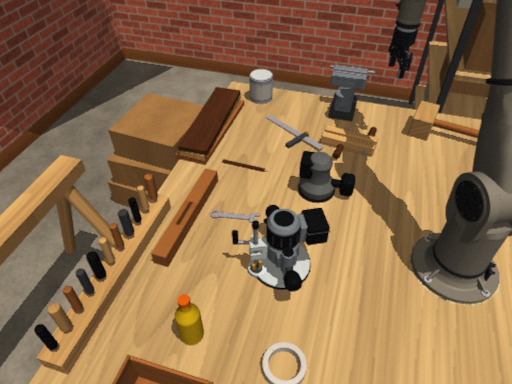

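The top view shows the router at about (209,225) with its battery at (216,250), knobs at (176,242) and (239,211), and the rod and lever near (197,200). The side view shows it at about (283,245), with the cap and lever near (240-255,235). I'll enlarge both.

```bash
python3 - <<'E'
from h import *
a=np.load('/tmp/top0.npz');b=np.load('/tmp/side0.npz')
A=cv2.resize(a['im'][175:270,160:255],(600,600)[:2],interpolation=cv2.INTER_CUBIC)
cv2.imwrite('pics/topc.png',A)
B=cv2.resize(b['im'][195:295,225:335],(660,600),interpolation=cv2.INTER_CUBIC)
cv2.imwrite('pics/sidec.png',B)
P=a['P']
for (u,v) in [(203,226),(195,206),(198,188),(176,242),(239,211),(300,240),(128,178)]: print(u,v,P[v,u].round(3))
E
```

```text
203 226 [0.473 0.134 0.202]
195 206 [0.534 0.161 0.2  ]
198 188 [0.597 0.162 0.142]
176 242 [0.423 0.231 0.115]
239 211 [0.528 0.029 0.111]
300 240 [ 0.437 -0.167  0.143]
128 178 [0.628 0.394 0.125]
```

View pics/topc.png

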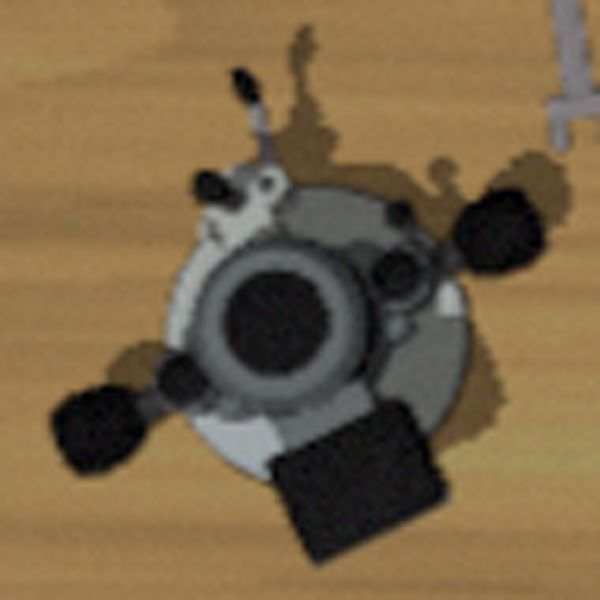

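View pics/sidec.png

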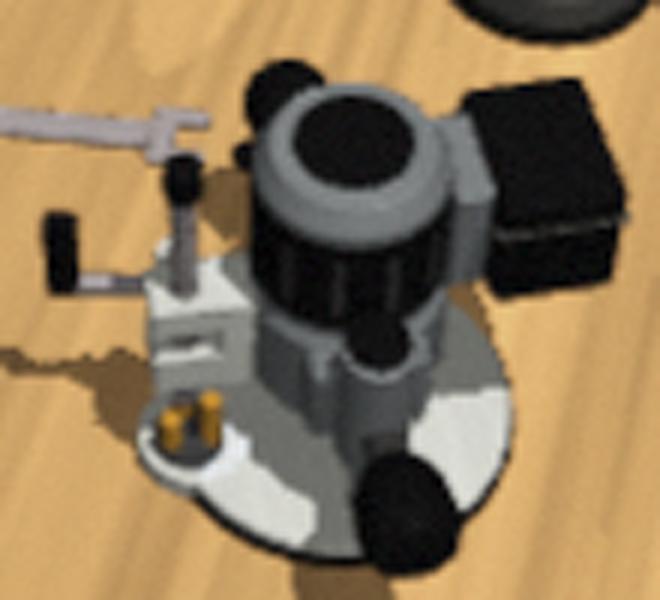

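The top crop shows the cap at crop (210,185), the tab at (245,82), the lever pivot at (268,183) and the motor top at (278,325). The side crop has the cap at (183,178) and the tab at (60,250). I'll measure these by blob centroids and rays from both views.

```bash
cat >> h.py <<'E'
def ray(n,uv,z,info=None):
    i=info or camera_info(n); K,R,t=[np.array(i[k],float) for k in("camera_matrix","R","t")]
    C=-R.T@t.ravel(); d=R.T@np.linalg.solve(K,[uv[0],uv[1],1]); return C+d*(z-C[2])/d[2]
def meet(uvA,uvB,a="top",b="side"):
    S=[]
    for n,uv in((a,uvA),(b,uvB)):
        p=ray(n,uv,0);q=ray(n,uv,.3);S.append((p,(q-p)/np.linalg.norm(q-p)))
    M=sum(np.eye(3)-np.outer(d,d) for p,d in S);v=sum((np.eye(3)-np.outer(d,d))@p for p,d in S)
    X=np.linalg.solve(M,v);return X,[np.linalg.norm(np.cross(X-p,d)) for p,d in S]
E
python3 - <<'E'
from h import *
a=np.load('/tmp/top0.npz');b=np.load('/tmp/side0.npz')
def pts(D,lo,hi,c,rad,dark=60):
    P=D['P'];m=(P[...,2]>lo)&(P[...,2]<hi)&(np.hypot(P[...,0]-c[0],P[...,1]-c[1])<rad)
    if dark: m&=D['im'].max(-1)<dark
    v,u=np.nonzero(m);return P[m],u,v
for nm,D in(("top",a),("side",b)):
    for lab,lo,hi,c,rad in(("captop",.194,.206,(.532,.164),.02),("cap",.18,.194,(.532,.164),.02),("tabtop",.134,.146,(.597,.16),.025),("tab",.09,.134,(.597,.16),.025)):
        p,u,v=pts(D,lo,hi,c,rad)
        if len(p): print(nm,lab,len(p),p.mean(0).round(4),((p.min(0)+p.max(0))/2).round(4),u.mean().round(1),v.mean().round(1))
    # motor top circle fit: all pts near z .2
    p,u,v=pts(D,.19,.206,(.47,.135),.06,0)
    cc,rr=cv2.minEnclosingCircle(p[:,:2].astype(np.float32));print(nm,'motor',len(p),cc,rr)
    # base disc
    p,u,v=pts(D,.005,.02,(.47,.135),.12,0);cc,rr=cv2.minEnclosingCircle(p[:,:2].astype(np.float32));print(nm,'base',len(p),cc,rr)
s=lambda x,y:(160+x/6.316-.5+.08,175+y/6.316-.42)
q=lambda x,y:(225+x/6-.42,195+y/6-.42)
print('cap ray top',ray('top',s(207,185),.2),'tab',ray('top',s(243,80),.14),'pivot',ray('top',s(268,183),.122),'motor',ray('top',s(278,325),.2))
print('side captop',ray('side',q(184,162),.2),'tabtop',ray('side',q(61,217),.14),'motor',ray('side',q(355,140),.2))
E
```

```text
top captop 22 [0.5392 0.1676 0.1994] [0.54   0.1674 0.1994] 193.0 204.3
top cap 3 [0.5384 0.1602 0.1853] [0.5385 0.1601 0.1856] 196.0 205.0
top tabtop 10 [0.5966 0.1613 0.1405] [0.5972 0.1619 0.1405] 198.2 188.2
top tab 5 [0.5988 0.1604 0.1283] [0.5984 0.1617 0.1265] 199.0 188.0
top motor 538 (0.47424036264419556, 0.13277702033519745) 0.04167129099369049
top base 584 (0.4697473645210266, 0.1351870447397232) 0.11972589045763016
side captop 31 [0.5376 0.1711 0.1996] [0.5384 0.1704 0.1993] 255.0 223.8
side cap 13 [0.5353 0.1745 0.1892] [0.5363 0.1724 0.189 ] 255.5 227.6
side tabtop 14 [0.5969 0.1656 0.1385] [0.5966 0.1649 0.1389] 234.5 232.3
side tab 45 [0.5961 0.1671 0.1136] [0.5963 0.1665 0.1118] 235.0 238.6
side motor 628 (0.47361692786216736, 0.13554351031780243) 0.041604794561862946
side base 1026 (0.47344791889190674, 0.14691725373268127) 0.11562659591436386
cap ray top [0.54036987 0.16942907 0.2       ] tab [0.59970612 0.16199982 0.14      ] pivot [0.54884504 0.14976107 0.122     ] motor [0.47325951 0.13270086 0.2       ]
side captop [0.539085   0.16436135 0.2       ] tabtop [0.59752338 0.16157607 0.14      ] motor [0.47308929 0.13171186 0.2       ]
```

Both views agree: motor axis (0.4735, 0.1325), cap (0.539, 0.168), 74 mm apart, so yaw is about 28°. The tab is at (0.5975, 0.1625), 51 mm from the pivot, so the lever is at about 0.26 rad. I'll close the fingers and move to the +y side of the tab at safe height.

```bash
cat > to.py <<'E'
import sys
from h import *
# args: router-frame x y (mm), world TCP z (m): prints shift+turn in tool axes
M=np.array([.4735,.1328]);yaw=np.arctan2(.168-.1328,.539-.4735)
x,y,z=map(float,sys.argv[1:4]);c,s=np.cos(yaw),np.sin(yaw)
g=np.array([*(M+np.array([[c,-s],[s,c]])@[x/1e3,y/1e3]),z])
o=r.get_obs();R=Ro.from_rotvec(o['orientation'])
G=Ro.from_matrix(np.array([[c,s,0],[s,-c,0],[0,0,-1]]))
print('yaw',yaw,'goal',g.round(4),'shift',(R.inv().apply(g-o['tcp_pos'])).round(4),'turn',(R.inv()*G).as_rotvec().round(4),'F',np.round(o['contact_force'],1))
E
python3 to.py 128 -4 0.303
```

```text
yaw 0.4931216223138749 goal [0.5881 0.1899 0.303 ] shift [ 0.6164 -0.6298  0.001 ] turn [-0.0016  0.     -0.1084] F [ 0.2  0.1 -0.4]
```

Careful with the scale: turns go in shares of 4 rad. That gives: -0.108 rad is -0.027.

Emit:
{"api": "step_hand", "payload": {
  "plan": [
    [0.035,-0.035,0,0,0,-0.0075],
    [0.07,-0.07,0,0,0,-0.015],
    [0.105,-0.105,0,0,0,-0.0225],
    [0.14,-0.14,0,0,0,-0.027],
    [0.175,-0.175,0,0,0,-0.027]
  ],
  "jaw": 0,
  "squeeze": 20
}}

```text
refused: plan: the value is too long (schema: maxItems 1). Nothing was moved.
```

Nothing moved. I misread the format; it is a list holding one list of rows, three levels of brackets. Resending.

Emit:
{"api": "step_hand", "payload": {
  "plan": [
    [[0.035,-0.035,0,0,0,-0.0075],[0.07,-0.07,0,0,0,-0.015],[0.105,-0.105,0,0,0,-0.0225],[0.14,-0.14,0,0,0,-0.027],[0.175,-0.175,0,0,0,-0.027]]
  ],
  "jaw": 0,
  "squeeze": 20
}}

```text
clock: 0.6
tcp_pos: [0.3502, -0.3957, 0.3036]
orientation: [-3.046, -0.767, 0.0]
contact_force: [2.5, -0.8, 0.5]
grip_width: 0.0122
gripper_force: 0.0
```

```bash
python3 to.py 128 -4 0.303
```

```text
yaw 0.4931216223138749 goal [0.5881 0.1899 0.303 ] shift [ 0.4868 -0.4031  0.0007] turn [-0.0004  0.0002  0.0001] F [ 2.5 -0.8  0.5]
```

Emit:
{"api": "step_hand", "payload": {
  "plan": [
    [[0.038,-0.031,0,0,0,0],[0.076,-0.062,0,0,0,0],[0.114,-0.094,0,0,0,0],[0.152,-0.125,0,0,0,0],[0.19,-0.157,0,0,0,0]]
  ]
}}

```text
clock: 1.1
tcp_pos: [0.4432, -0.1677, 0.3039]
orientation: [3.047, 0.766, -0.0]
contact_force: [1.0, -0.2, -0.7]
grip_width: 0.0
gripper_force: 0.0
```

Emit:
{"api": "step_hand", "payload": {
  "plan": [
    [[0.038,-0.031,0,0,0,0],[0.076,-0.062,0,0,0,0],[0.114,-0.094,0,0,0,0],[0.152,-0.125,0,0,0,0],[0.19,-0.157,0,0,0,0]]
  ]
}}

```text
clock: 1.6
tcp_pos: [0.5364, 0.0603, 0.3037]
orientation: [3.047, 0.765, -0.001]
contact_force: [0.9, -1.0, 0.5]
grip_width: 0.0001
gripper_force: 0.0
```

Emit:
{"api": "step_hand", "payload": {
  "plan": [
    [[0.038,-0.031,0,0,0,0],[0.06,-0.05,0,0,0,0],[0.075,-0.06,0,0,0,0],[0.075,-0.06,0,0,0,0]]
  ]
}}

```text
clock: 2.0
tcp_pos: [0.5741, 0.1491, 0.3035]
orientation: [-3.044, -0.771, 0.0]
contact_force: [-0.1, -0.4, -0.4]
grip_width: 0.0002
gripper_force: 0.0
```

```bash
python3 to.py 128 -4 0.303
```

```text
yaw 0.4931216223138749 goal [0.5881 0.1899 0.303 ] shift [ 0.0317 -0.0292  0.0005] turn [-0.0012 -0.      0.0027] F [-0.1 -0.4 -0.4]
```

In the tool's units: 0.003 rad is 0.0008.

Emit:
{"api": "step_hand", "payload": {
  "plan": [
    [[0.016,-0.015,0,0,0,0],[0.032,-0.029,0,0,0,0.0008],[0.032,-0.029,0,0,0,0.0008]]
  ]
}}

```text
clock: 2.3
tcp_pos: [0.5884, 0.1883, 0.3038]
orientation: [-3.047, -0.763, 0.0]
contact_force: [-0.0, -0.1, -0.6]
grip_width: -0.0002
gripper_force: 0.0
```

```bash
python3 - <<'E'
from h import *
im,d,P=cloud('wrist');cv2.imwrite('pics/w1.png',im);np.savez('/tmp/w1.npz',im=im,d=d,P=P)
E
python3 to.py 128 -4 0.203
```

```text
yaw 0.4931216223138749 goal [0.5881 0.1899 0.203 ] shift [ 0.0015 -0.0029  0.1006] turn [ 0.0004  0.001  -0.0036] F [-0.1  1.   0.9]
```

View pics/w1.png

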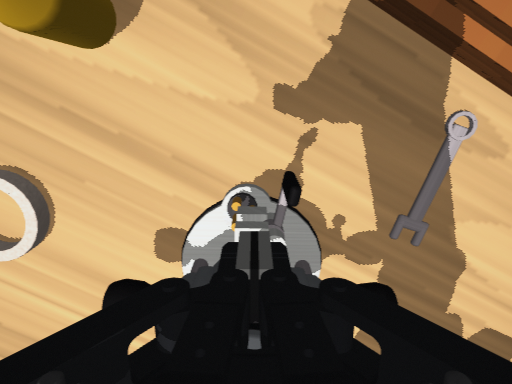

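The wrist view shows the lever tab at (291,188), to the right (router -y) of the closed fingertips at (255,240). I'll check the tab position in router axes.

```bash
python3 - <<'E'
from h import *
D=np.load('/tmp/w1.npz');P=D['P'][165:212,275:305];m=(P[...,2]>.08)&(P[...,2]<.16)&(D['im'][165:212,275:305].max(-1)<60)
yaw=.4931;c,s=np.cos(yaw),np.sin(yaw)
p=P[m];q=(p[:,:2]-[.4735,.1328])@np.array([[c,-s],[s,c]])*1e3
for lo,hi in((.08,.1),(.1,.12),(.12,.137),(.137,.15)):
    k=(p[:,2]>lo)&(p[:,2]<hi);print(lo,k.sum(),*( (q[k].min(0),q[k].max(0)) if k.any() else ()))
E
```

```text
0.08 36 [103.84527109 -38.5132752 ] [132.71213111 -25.44679654]
0.1 103 [120.96811487 -38.7188582 ] [132.59618652 -28.58627974]
0.12 106 [121.84687437 -39.02892135] [132.73316379 -28.79379413]
0.137 231 [117.7530159  -38.72933154] [132.69586571 -29.2206537 ]
```

Tab at router (125,-34) mm, with its top at 0.14. The fingers come down clear of it at y = -4.

Emit:
{"api": "step_hand", "payload": {
  "plan": [
    [[0.001,0,0.04,0,0,0],[0.001,0,0.075,0,0,0],[0.001,0,0.099,0,0,0],[0.001,0,0.099,0,0,0]]
  ]
}}

```text
clock: 2.75
tcp_pos: [0.5872, 0.1843, 0.2013]
orientation: [3.046, 0.757, -0.012]
contact_force: [-1.0, -0.3, -0.2]
grip_width: 0.0003
gripper_force: 0.0
```

```bash
python3 to.py 131 -15 0.204
```

```text
yaw 0.4931216223138749 goal [0.596  0.1816 0.204 ] shift [ 0.0065  0.0065 -0.0028] turn [ 0.0006  0.0081 -0.0058] F [-1.  -0.3 -0.2]
```

Emit:
{"api": "step_hand", "payload": {
  "plan": [
    [[0.003,0,-0.003,0,0,0],[0.003,0,-0.003,0,0,0],[0.003,0,-0.003,0,0,0]]
  ]
}}

```text
clock: 3.05
tcp_pos: [0.5929, 0.1896, 0.21]
orientation: [-3.048, -0.761, -0.005]
contact_force: [0.1, -0.2, 0.0]
grip_width: -0.0004
gripper_force: 0.0
```

```bash
python3 to.py 131 -15 0.204
```

```text
yaw 0.4931216223138749 goal [0.596  0.1816 0.204 ] shift [-0.0011  0.0086  0.006 ] turn [ 0.0007 -0.0033 -0.0039] F [ 0.1 -0.2  0. ]
```

Emit:
{"api": "step_hand", "payload": {
  "plan": [
    [[-0.001,0.005,0.005,0,0,0],[-0.001,0.01,0.005,0,0,0],[-0.001,0.015,0.005,0,0,0],[-0.001,0.02,0.005,0,0,0],[-0.002,0.025,0.005,0,0,0]]
  ]
}}

```text
clock: 3.55
tcp_pos: [0.6019, 0.1666, 0.2029]
orientation: [-3.047, -0.762, 0.0]
contact_force: [-0.8, 1.7, 1.3]
grip_width: -0.0001
gripper_force: 0.9
```

```bash
python3 to.py 124 -48 0.204
```

```text
yaw 0.4931216223138749 goal [0.6054 0.1492 0.204 ] shift [-0.0051  0.017  -0.0011] turn [-0.0005 -0.0001 -0.0031] F [-0.8  1.7  1.3]
```

Contact is about 2 N, so the lever is moving. I'll continue the arc.

Emit:
{"api": "step_hand", "payload": {
  "plan": [
    [[-0.001,0.006,-0.001,0,0,0],[-0.003,0.012,-0.001,0,0,0],[-0.006,0.018,-0.001,0,0,0],[-0.011,0.024,-0.001,0,0,0],[-0.016,0.029,-0.001,0,0,0]]
  ]
}}

```text
clock: 4.05
tcp_pos: [0.6014, 0.1327, 0.2039]
orientation: [3.048, 0.761, 0.0]
contact_force: [-0.2, 1.6, -0.3]
grip_width: 0.0
gripper_force: 0.9
```

```bash
python3 to.py 100 -69 0.204
```

```text
yaw 0.4931216223138749 goal [0.5942 0.1194 0.204 ] shift [-0.0125  0.0084 -0.0001] turn [ 0.0001 -0.0003 -0.0036] F [-0.2  1.6 -0.3]
```

Emit:
{"api": "step_hand", "payload": {
  "plan": [
    [[-0.006,0.005,0,0,0,0],[-0.012,0.008,0,0,0,0],[-0.016,0.009,0,0,0,0],[-0.02,0.01,0,0,0,0],[-0.022,0.01,0,0,0,0]]
  ]
}}

```text
clock: 4.55
tcp_pos: [0.5866, 0.1136, 0.204]
orientation: [3.047, 0.761, 0.0]
contact_force: [1.0, 0.2, -0.9]
grip_width: 0.0
gripper_force: 0.8
```

```bash
python3 - <<'E'
from h import *
im,d,P=cloud('side');np.savez('/tmp/s2.npz',P=P,im=im)
cv2.imwrite('pics/s2.png',cv2.resize(im[185:295,215:335],(655,600),interpolation=cv2.INTER_CUBIC))
E
python3 to.py 90 -71 0.204
```

```text
yaw 0.4931216223138749 goal [0.5864 0.1129 0.204 ] shift [-0.0004  0.0006 -0.    ] turn [ 0.0007  0.0001 -0.0036] F [ 1.3 -0.3 -0.3]
```

View pics/s2.png

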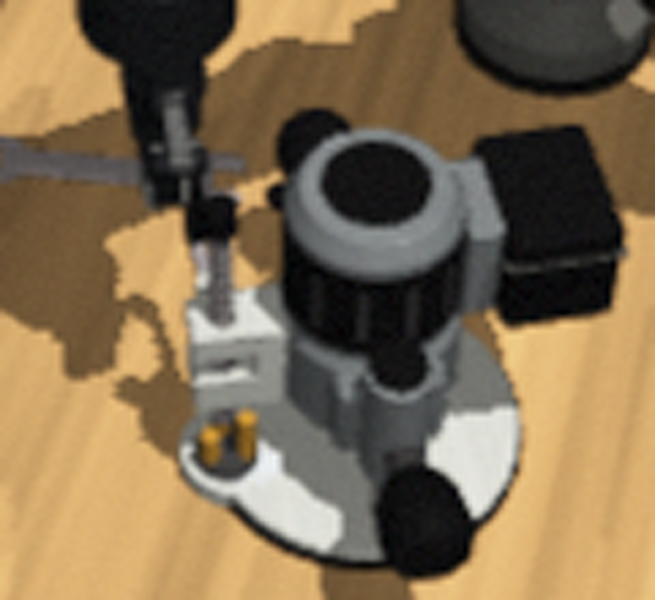

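The side view shows the fingers at (170,190), with the lever hidden behind the rod at (215,270), so it has swung away. The router looks unmoved. I'll nudge to the end stop while watching the force.

Emit:
{"api": "step_hand", "payload": {
  "plan": [
    [[-0.002,0,0,0,0,0],[-0.004,0,0,0,0,0],[-0.004,0,0,0,0,0]]
  ]
}}

```text
clock: 4.9
tcp_pos: [0.5831, 0.1122, 0.204]
orientation: [3.048, 0.761, 0.0]
contact_force: [1.5, 0.2, 0.1]
grip_width: 0.0
gripper_force: 0.5
```

```bash
python3 to.py 90 -71 0.204
```

```text
yaw 0.4931216223138749 goal [0.5864 0.1129 0.204 ] shift [0.0032 0.0009 0.    ] turn [ 0.0003 -0.0001 -0.0035] F [1.5 0.2 0.1]
```

Emit:
{"api": "step_hand", "payload": {
  "plan": [
    [[0.01,0,0,0,0,0],[0.02,0,0,0,0,0],[0.02,0,-0.04,0,0,0],[0.02,0,-0.08,0,0,0],[0.02,0,-0.08,0,0,0]]
  ],
  "jaw": 0.05,
  "squeeze": 20
}}

```text
clock: 5.4
tcp_pos: [0.6039, 0.1238, 0.2897]
orientation: [-3.047, -0.762, -0.015]
contact_force: [-0.2, 0.0, 0.7]
grip_width: 0.0499
gripper_force: 0.0
```

```bash
python3 - <<'E'
from h import *
i=camera_info('wrist');im,d,P=cloud('wrist');cv2.imwrite('pics/w2.png',im);np.savez('/tmp/w2.npz',im=im,d=d,P=P,K=i['camera_matrix'],R=i['R'],t=i['t'])
im,d,P=cloud('top');np.savez('/tmp/t2.npz',im=im,d=d,P=P)
E
python3 to.py 74 0 0.283
```

```text
yaw 0.4931216223138749 goal [0.5387 0.1678 0.283 ] shift [-0.0341 -0.0695  0.0017] turn [ 0.0002 -0.0019 -0.0029] F [-0.4 -0.  -1.2]
```

View pics/w2.png

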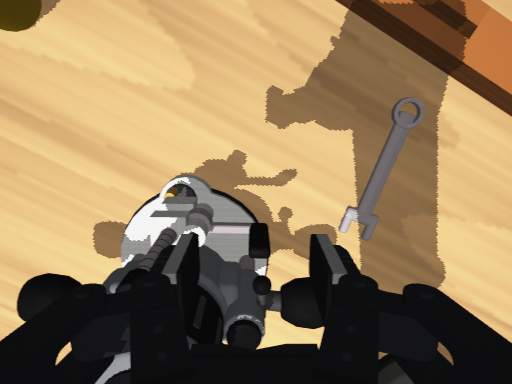

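The tab is at (260,240) with the arm running level from the pivot at (200,235), i.e. along router -y: fully open. The router has not moved. I'll confirm by number and refine the cap.

```bash
python3 - <<'E'
from h import *
yaw=.4931;c,s=np.cos(yaw),np.sin(yaw);A=np.array([[c,-s],[s,c]]);M=[.4735,.1328]
D=np.load('/tmp/w2.npz');sl=np.s_[218:262,246:274];P=D['P'][sl];m=(P[...,2]>.09)&(P[...,2]<.15)&(D['im'][sl].max(-1)<70)
q=(P[m][:,:2]-M)@A*1e3;print('tab',m.sum(),q.min(0),q.max(0))
for f in('/tmp/top0.npz','/tmp/t2.npz','/tmp/side0.npz','/tmp/s2.npz'):
    D=np.load(f);P=D['P'];
    for nm,cc,rr,zz in(('cap',(.539,.168),.016,.193),('motor',(.4735,.1328),.05,.19)):
        m=(abs(P[...,2]-.2)<.2-zz)&(np.hypot(P[...,0]-cc[0],P[...,1]-cc[1])<rr)
        q=P[m]
        if len(q)>5: print(f,nm,len(q),q.mean(0).round(4),((q.min(0)+q.max(0))/2).round(4))
E
```

```text
tab 684 [ 67.51089962 -80.8626922 ] [ 76.02244343 -62.84757152]
/tmp/top0.npz cap 26 [0.5386 0.1675 0.199 ] [0.5386 0.1674 0.1991]
/tmp/top0.npz motor 541 [0.4738 0.1327 0.1983] [0.4739 0.1324 0.1982]
/tmp/t2.npz motor 72 [0.4606 0.1617 0.1961] [0.4624 0.1591 0.1968]
/tmp/side0.npz cap 39 [0.5381 0.1714 0.1994] [0.5383 0.1704 0.1985]
/tmp/side0.npz motor 628 [0.4725 0.141  0.1987] [0.4733 0.1373 0.1974]
/tmp/s2.npz cap 41 [0.5396 0.1708 0.1995] [0.5401 0.1687 0.1985]
/tmp/s2.npz motor 622 [0.4728 0.141  0.1987] [0.4744 0.1379 0.1974]
```

In the tool's units: -0.003 rad is -0.0008.

Emit:
{"api": "step_hand", "payload": {
  "plan": [
    [[-0.014,-0.028,-0.004,0,0,0],[-0.025,-0.052,-0.004,0,0,-0.0008],[-0.034,-0.0695,-0.004,0,0,-0.0008],[-0.034,-0.0695,-0.004,0,0,-0.0008],[-0.034,-0.0695,-0.004,0,0,-0.0008]]
  ],
  "jaw": 0.055,
  "squeeze": 20
}}

```text
clock: 6.0
tcp_pos: [0.5382, 0.1668, 0.2873]
orientation: [3.046, 0.767, -0.001]
contact_force: [0.1, -0.9, -0.0]
grip_width: 0.0552
gripper_force: 0.0
```

```bash
python3 - <<'E'
from h import *
im,d,P=cloud('wrist');cv2.imwrite('pics/w3.png',im);np.savez('/tmp/w3.npz',im=im,P=P)
yaw=.4931;c,s=np.cos(yaw),np.sin(yaw);A=np.array([[c,-s],[s,c]]);M=[.4735,.1328]
m=(P[...,2]>.194)&(P[...,2]<.206)&(np.hypot(P[...,0]-.5387,P[...,1]-.168)<.016)
v,u=np.nonzero(m);q=(P[m][:,:2]-M)@A*1e3;print(m.sum(),u.min(),u.max(),v.min(),v.max())
if m.any():print(q.min(0),q.max(0),np.median(P[m],0))
E
python3 to.py 74 0 0.245
```

```text
987 240 274 212 247
[ 66.52909702 -10.73116064] [84.05812193  6.80845576] [0.54147387 0.16723723 0.20052499]
yaw 0.4931216223138749 goal [0.5387 0.1678 0.245 ] shift [ 0.0008 -0.0013  0.0424] turn [ 0.0005  0.0006 -0.0013] F [-0.8 -0.2  0. ]
```

View pics/w3.png

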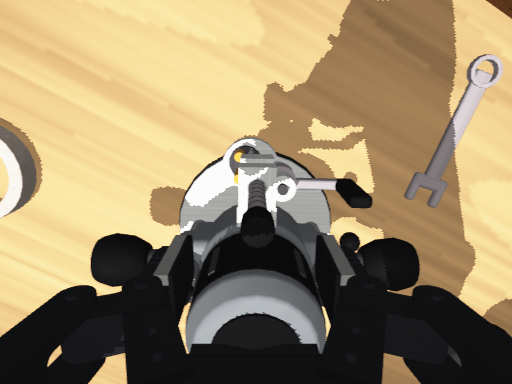

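The cap is centred between the fingers, at columns 240-274 and rows 212-247. It measures 17.5 mm across with its top at 0.2005, as expected. The lever still lies open. I'll descend and grip.

Emit:
{"api": "step_hand", "payload": {
  "plan": [
    [[0.001,0,0.015,0,0,0],[0.001,0,0.03,0,0,0],[0.001,0,0.041,0,0,0],[0.001,0,0.041,0,0,0],[0.001,0,0.041,0,0,0]]
  ]
}}

```text
clock: 6.55
tcp_pos: [0.5389, 0.1675, 0.2463]
orientation: [-3.047, -0.766, 0.002]
contact_force: [-0.4, 1.5, 0.8]
grip_width: 0.0548
gripper_force: 0.0
```

Emit:
{"api": "step_hand", "payload": {
  "plan": [
    [[0,0,0,0,0,0],[0,0,0,0,0,0]]
  ],
  "jaw": 0.03
}}

```text
clock: 6.75
tcp_pos: [0.5393, 0.1678, 0.2475]
orientation: [-3.047, -0.766, -0.002]
contact_force: [-0.7, 1.4, -0.4]
grip_width: 0.0304
gripper_force: 0.0
```

```bash
python3 to.py 74 0 0.245
```

```text
yaw 0.4931216223138749 goal [0.5387 0.1678 0.245 ] shift [-0.0005 -0.0003  0.0025] turn [ 0.0002 -0.0011 -0.0003] F [-0.7  1.4 -0.4]
```

Emit:
{"api": "step_hand", "payload": {
  "plan": [
    [[0,0,0.002,0,0,0],[0,0,0.002,0,0,0],[0,0,0.002,0,0,0],[0,0,0.002,0,0,0],[0,0,0.002,0,0,0]]
  ],
  "jaw": 0,
  "squeeze": 25
}}

```text
clock: 7.25
tcp_pos: [0.5396, 0.1678, 0.2458]
orientation: [3.047, 0.766, 0.003]
contact_force: [-0.4, -1.1, 4.8]
grip_width: 0.0167
gripper_force: 24.4
```

Emit:
{"api": "step_hand", "payload": {
  "plan": [
    [[0,0,0,0,0,0],[0,0,0,0,0,0]]
  ]
}}

```text
clock: 7.45
tcp_pos: [0.5396, 0.1678, 0.2458]
orientation: [3.047, 0.766, 0.003]
contact_force: [-0.2, -0.2, 6.1]
grip_width: 0.0172
gripper_force: 24.4
```

```bash
python3 to.py 74 0 0.245; python3 -c "
from h import *
print(r.get_obs()['moment'],r.get_obs()['contact_force'])"
```

```text
yaw 0.4931216223138749 goal [0.5387 0.1678 0.245 ] shift [-0.0008 -0.0005  0.0008] turn [ 0.0006 -0.002  -0.0004] F [-0.2 -0.2  6.1]
[-0.14594719 -0.0825753   0.00702057] [-0.18136826 -0.21411956  6.07099624]
```

Gripped with lateral force near zero. I'll draw up slowly, 10 mm first.

Emit:
{"api": "step_hand", "payload": {
  "plan": [
    [[0,0,-0.003,0,0,0],[0,0,-0.006,0,0,0],[0,0,-0.009,0,0,0],[0,0,-0.011,0,0,0],[0,0,-0.011,0,0,0]]
  ]
}}

```text
clock: 7.95
tcp_pos: [0.539, 0.1676, 0.2562]
orientation: [3.047, 0.766, 0.0]
contact_force: [0.5, -0.6, -1.7]
grip_width: 0.0171
gripper_force: 24.5
```

```bash
python3 -c "
from h import *
o=r.get_obs();print(o['moment'],Ro.from_rotvec(o['orientation']).as_matrix()[:,2],o['tcp_pos'])"
```

```text
[-0.13040812 -0.21824656 -0.01245167] [ 2.96674458e-04  2.44124447e-05 -9.99999956e-01] [0.53901647 0.16759019 0.25615441]
```

Force is now just the rod's weight and the tool is vertical. Raising the remaining 19.5 mm.

Emit:
{"api": "step_hand", "payload": {
  "plan": [
    [[0,0,-0.005,0,0,0],[0,0,-0.01,0,0,0],[0,0,-0.015,0,0,0],[0,0,-0.018,0,0,0],[0,0,-0.0195,0,0,0]]
  ]
}}

```text
clock: 8.45
tcp_pos: [0.539, 0.1678, 0.276]
orientation: [-3.047, -0.766, -0.001]
contact_force: [0.5, 0.2, -2.4]
grip_width: 0.0171
gripper_force: 24.4
```

Emit:
{"api": "step_hand", "payload": {
  "plan": [
    [[0,0,0,0,0,0],[0,0,0,0,0,0],[0,0,0,0,0,0],[0,0,0,0,0,0],[0,0,0,0,0,0]]
  ]
}}

```text
clock: 8.95
tcp_pos: [0.5389, 0.1676, 0.2753]
orientation: [3.047, 0.766, -0.0]
contact_force: [0.9, -0.1, -0.6]
grip_width: 0.017
gripper_force: 24.4
```

```bash
python3 - <<'E'
from h import *
im,d,P=cloud('side')
cv2.imwrite('pics/s3.png',cv2.resize(im[175:285,215:335],(655,600),interpolation=cv2.INTER_CUBIC))
o=r.get_obs();print(o['moment'],o['contact_force'],o['tcp_pos'])
m=(abs(P[...,2]-.2)<.01)&(np.hypot(P[...,0]-.4735,P[...,1]-.1328)<.05);print('motor',m.sum(),P[m].mean(0))
E
```

```text
[ 0.00036348 -0.11781941 -0.005024  ] [ 0.91864773 -0.10922273 -1.77745246] [0.53890182 0.16758526 0.27524456]
motor 626 [0.47264966 0.14117301 0.19867097]
```

View pics/s3.png

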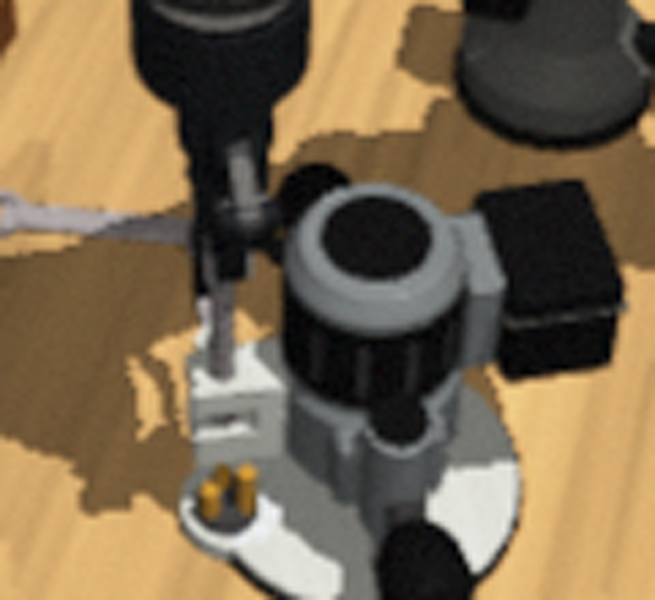

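The side view shows the rod held at (220,320) and the router unmoved. The rod's foot should now be hidden inside the bracket, and a third brass screw shows at (222,475). To rule out slip, I'll check where the dark cap/finger meets steel and what changed at the turret.

```bash
python3 - <<'E'
from h import *
a=np.load('/tmp/s2.npz')['im'];im,d,P=cloud('side')
i=camera_info('side');K,R,t=[np.array(i[k],float) for k in("camera_matrix","R","t")]
for z in(.212,.202,.182,.116,.06,.032):
    c=R@[.539,.168,z]+t.ravel();print(z,(K@c/c[2])[:2].round(1))
for n,x in(('before',a),('now',im)):
    print(n);g=x.max(-1)
    for v in range(214,246,2):print(v,g[v,252:260])
    print(x[258:276,256].tolist())
E
```

```text
0.212 [254.8 219.5]
0.202 [254.9 222.1]
0.182 [254.9 227.2]
0.116 [255.1 243.2]
0.06 [255.2 255.7]
0.032 [255.3 261.6]
before
214 [38 66 87 97 96 98 95 97]
216 [ 41  71  91  97 100  95  97  92]
218 [ 74  87 101 117 111 112 139 158]
220 [ 60  81  83  79 105 143 187 217]
222 [ 16  20  19  22  17  21  93 192]
224 [  4  18  19  18  18  19 110 132]
226 [ 14  11  12  16  13  13  63 104]
228 [ 28  24  19  18  23  83 113 115]
230 [149  94  75  75  86 155 154 116]
232 [156 105  82 102 104 150 209 196]
234 [166 115  87 101 109 161 212 227]
236 [196 129  85 104 107 157 212 226]
238 [100  81  89  89 100 136 173 192]
240 [111  93  81  91  91 138 197 222]
242 [135  91  82  94 107 125 193 222]
244 [223 182 139 128 135 166 207 223]
[[135, 143, 143], [121, 126, 126], [73, 71, 76], [80, 79, 84], [69, 81, 93], [34, 78, 106], [33, 66, 86], [44, 49, 51], [50, 49, 51], [57, 59, 60], [68, 68, 68], [68, 69, 70], [64, 65, 69], [57, 56, 59], [74, 75, 77], [159, 165, 165], [212, 219, 219], [185, 191, 192]]
now
214 [ 17  18  19  30  40  39  70 101]
216 [18 15 19 22 27 31 43 53]
218 [35 26 11 13 15 15 20 22]
220 [40 33 17 12 17 19 14 18]
222 [60 65 38 20 19 20 19 16]
224 [59 72 41 14 20 19 17 17]
226 [43 72 62 36 48 44 58 77]
228 [ 10  47  71  82  84  85 106 118]
230 [176 126  78  86  80  88 108 115]
232 [162 126  79  87  91 111 193 196]
234 [172 144  81  99 110 123 195 228]
236 [202 129  74  87 104 133 200 226]
238 [158  83  71  86 100 117 170 195]
240 [120  92  77  87 102 142 200 222]
242 [137  91  86  95 107 124 194 224]
244 [222 191 144 131 137 178 211 225]
[[138, 144, 142], [123, 136, 138], [60, 92, 112], [28, 79, 110], [28, 81, 112], [29, 78, 108], [39, 66, 91], [47, 51, 55], [50, 51, 51], [58, 59, 61], [70, 70, 72], [67, 68, 69], [66, 67, 70], [58, 57, 59], [72, 75, 75], [161, 168, 169], [211, 220, 219], [187, 194, 194]]
```

At the turret the steel foot seen before (rows 260-261) is gone and the brass screw behind shows, so the foot is up. One last check: the cap top's height from the wrist camera, which should be about 0.2295.

```bash
python3 - <<'E'
from h import *
im,d,P=cloud('wrist')
m=(P[...,2]>.16)&(np.hypot(P[...,0]-.539,P[...,1]-.168)<.007)
h,e=np.histogram(P[m][:,2],np.arange(.16,.29,.005))
print([(round(float(x),3),int(n)) for x,n in zip(e,h) if n])
s=P[m][:,2];k=(s>.22)&(s<.24);print(k.sum(),np.median(s[k]) if k.any() else None)
o=r.get_obs();print(o['clock'],o['tcp_pos'],o['gripper_force'],o['contact_force'])
E
```

```text
[(0.16, 47), (0.165, 69), (0.17, 54), (0.175, 79), (0.18, 74), (0.185, 94), (0.19, 79), (0.195, 112), (0.2, 93), (0.205, 40), (0.225, 371), (0.23, 544)]
915 0.2301267100267207
9.1 [0.53890685 0.16760597 0.27529129] 24.426248967647552 [-0.07711621  0.27018302 -1.3619377 ]
```

The cap top is at 0.2301, up from 0.2005: a 29.6 mm lift, gripped and steady.

```bash
python3 -c "
from bench import r, grab_frame, camera_info
print(r.hand_in())"
```

```text
the job is handed in; nothing more can be done
None
```

The lock lever is swung fully open and the depth rod is held gripped about 29.5 mm above the turret stop, with the tool vertical and the router unmoved; the job is handed in, but no verdict came back.

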